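# Weigh the garlic from behind the seasonings

### The arm

A 6-joint arm with a two-finger parallel gripper is mounted at the origin on a cart in front of the work surface, level with it; the furniture and walls round the work are solid. World frame = base frame: x ahead of the robot, y to its left, z up, the work surface at z = 0. Lengths are in mm, angles in rad, forces in N, time in s.
With the tool pointing down it reaches from about 350 to 875 mm from the base axis. Payload 15.5 kg.
Tool frame: the origin (TCP) lies midway between the tips of the shut fingers; the grasp point (between the pads) lies 19 mm behind it; x points along the fingers, z is the direction in which the jaws open and shut, and the axes are right-handed (so a half turn about x gives the same grasp; the last joint's range is limited). The gripper opens to 85 mm and grips with 20 to 120 N. Pads are 22 mm wide; open, the fingers measure 114 mm over their backs; the gripper's body (76 mm by 85 mm) begins 54 mm behind the grasp point. The pads swing forward as they close: fully open they stand 13 mm farther back than shut.
Start: joints at [1.024, 0.494, 1.345, -0, 1.302, -0.096], TCP at [272.299, 562.565, 231.277] pointing down, gripper open.
Joint ranges: [-2.91, 2.91], [-0.82, 2.16], [0.22, 2.67], [-1.22, 4.37], [0.12, 2.79], [-3.08, 3.08]. Speed limits (rad/s): [1.89, 1.89, 2.57, 3.01, 3.01, 3.01].

### API

Orientations are given as a 3x3 rotation matrix whose columns are the frame's x, y, z axes.
In Python, from plant import manip gives the robot as it stands.
- The arm moves only by the tool send_rows, never from a script. Its argument "motion" is a list that holds one entry, the list of rows, each a list of 7 numbers: the opening in per cent of the stroke, from 0 (shut) to 100 (fully open), then the shift along the tool's x, y, z in mm, then the turn, a rotation vector about the tool's x, y, z in degrees. A call has 1 to 20 rows; each row is the pose to reach, as a shift and turn from the pose measured when the call began, along the tool's axes at that moment; what a row does not reach only later rows make up. A row lasts 1/8 s, in which the tool goes at most 62.5 mm and 10.7 degrees, less where a joint would pass 70% of its speed; a pose out of reach is approached as far as the arm can. A call with a gripper value outside its range is refused whole. The fingers move at their own pace and stop on an object; "grip_force" is the grip in N (left out, the last holds). Time passes only in rows, so rows that repeat a pose let the fingers close. It gives the time, the measured TCP pose, the force and the opening at its end, in the units of the state.
- manip.get_state(): the state, without advancing time (a new reading comes with each control period).
- manip.capture(name): name is "side" or "top" or "wrist"; returns the picture (420x560x3 uint8, red, green, blue); there is no depth.
- manip.camera_info(name): a dict with "mtx" (3x3 intrinsics, pixels), "R" (3x3) and "t" (3): a world point X has camera coordinates R X + t. Camera axes: x right, y down, z forward; pixel columns grow to the right and rows downward; lengths in mm; the calibration is good to about 2 mm. The wrist camera is an equidistant fisheye: a pixel r from the principal point sees the ray r / f radians off the axis. A picture is of the moment at which its call begins: read the wrist's pose just before it. camera_info takes no time and is no camera call; for the wrist camera it gives the pose at the moment of the call.
- manip.job_done(): hands the job in, once; it reports no verdict.
The state is a dict: "t": time; "joints": joint angles; "dq": joint speeds; "joint_torque": joint torques, N m; "eef_pos": TCP position; "tool_rot": TCP orientation; "contact_force": force on the tool from outside, world axes, zero at the start; "ft_torque": the same for the moment, N m; "finger_gap": finger opening in mm.
Only numpy, scipy, OpenCV 4.12 (cv2) and the standard library are available. Lean on these libraries where they do the work, as an engineer would, in place of code of your own. Each camera call takes 0.05 s, during which the arm holds its last target. There are 200 camera calls.

### The job

The garlic bulb has to go on the kitchen scale, but the pepper mill, the spice jar and the salt shaker hem it in on the rack. First stand all three in the steel side tray, leaving the garlic where it is; only then take the garlic and stand it on its base in the middle of the scale's round pan. Finally put the mill, the jar and the shaker back upright on the rack, each on the very spot where it stood at the start, without knocking anything over or shifting the food tin on the worktop.

Things in the scene. Friction and masses are not known exactly. Their poses are not given: they have to be found in the camera images.
- garlic: pale garlic bulb, 56 mm across at about 22 mm above its base, tapering to a stalk at 56 mm height, 34 g. Origin: centre of its base; z is up through the stalk. Starts on the rack's back middle spot.
- pepper_mill: tall turned-wood pepper mill, 170 mm high, body 58 mm across at most and up to 122 mm height, above that a ball-shaped wooden head 49 mm across at 140 mm height with a small metal knob from 158 mm up, about 0.18 kg. Does not turn or open. Origin: centre of its base, z up. Which of the rack's other three spots it starts on varies.
- spice_jar: glass spice jar with a green cap, round, 46 mm across, 106 mm high (cap from 85 mm up), about 0.11 kg. Origin: centre of its base, z up. Which of the rack's other three spots it starts on varies.
- shaker: small clear and grey salt shaker, round, 44 mm across up to 74 mm height, narrower rounded grey top to 90 mm, about 0.1 kg. Origin: centre of its base, z up. Which of the rack's other three spots it starts on varies.
- rack: fixed low dark wooden rack, 170 mm (its x) by 210 mm (its y), board top 10 mm above the worktop, edge lips 20 mm high. Origin: centre of its underside; its -x is the front, roughly toward the robot. Four cork spots 60 mm across, centres at its x, y (mm): back middle (35, 0), back left (35, 66), back right (35, -66), front middle (-45, 0); things start within 3 mm of these.
- side_tray: fixed small plain metal tray, 100 mm (its x) by 250 mm (its y), floor 3 mm above the worktop, rim 14 mm high and 3 mm thick. Origin: centre of its underside. Empty at the start; lies near the front edge of the worktop, left or right.
- scale: fixed flat white kitchen scale, 112 mm (its x) by 170 mm (its y), with a round steel pan 104 mm across whose flat top is 24 mm above the worktop; a black display lies beside the pan toward its -y. Origin: on the worktop directly below the centre of the pan. Near the front edge of the worktop, on the other side from the tray.
- tin: short food tin, 75 mm across, 58 mm high, standing on the worktop between tray and scale: a bystander, to be left where it is. Origin: centre of its base.
There are look-alikes about, which are no part of the job. What is shaped like the shaker but blue or turquoise is not meant.

How it is judged (in metres and radians):
On the way, in this order (a step that is already met when the one before it is completed fails the run):
1. mill, spice jar and shaker all stand upright at rest in the side tray while the garlic is still where it was (x of pepper_mill in the frame of side_tray between -0.042 and 0.042 m and y of pepper_mill in the frame of side_tray between -0.115 and 0.115 m and z of each of pepper_mill, spice_jar, shaker in the frame of side_tray below 0.012 m and angle between each of pepper_mill, spice_jar, shaker's own z axis and vertical below 0.15 rad and linear speed of each of pepper_mill, spice_jar, shaker below 0.02 m/s and angular speed of each of pepper_mill, spice_jar, shaker below 0.8 rad/s and x of spice_jar in the frame of side_tray between -0.042 and 0.042 m and y of spice_jar in the frame of side_tray between -0.115 and 0.115 m and x of shaker in the frame of side_tray between -0.042 and 0.042 m and y of shaker in the frame of side_tray between -0.115 and 0.115 m and distance of garlic from where it was at the start of the episode below 0.015 m), for 0.2 s.
2. the garlic stands at rest on the middle of the scale's pan while the other three are still in the side tray (horizontal distance between garlic and scale below 0.015 m and z of garlic in the frame of scale between 0.018 and 0.035 m and angle between garlic's own z axis and vertical below 0.35 rad and linear speed of each of garlic, pepper_mill, spice_jar, shaker below 0.02 m/s and angular speed of each of garlic, pepper_mill, spice_jar, shaker below 0.8 rad/s and x of pepper_mill in the frame of side_tray between -0.042 and 0.042 m and y of pepper_mill in the frame of side_tray between -0.115 and 0.115 m and z of each of pepper_mill, spice_jar, shaker in the frame of side_tray below 0.012 m and angle between each of pepper_mill, spice_jar, shaker's own z axis and vertical below 0.15 rad and x of spice_jar in the frame of side_tray between -0.042 and 0.042 m and y of spice_jar in the frame of side_tray between -0.115 and 0.115 m and x of shaker in the frame of side_tray between -0.042 and 0.042 m and y of shaker in the frame of side_tray between -0.115 and 0.115 m), for 0.2 s.
At the end, for the whole second after the job is handed in: The garlic stands on its base on the scale, within 15 mm of the pan's centre; the pepper mill, spice jar and shaker stand upright on the rack, each within 15 mm of where it stood at the start; all released and at rest (horizontal distance between garlic and scale below 0.015 m and z of garlic in the frame of scale between 0.018 and 0.035 m and angle between garlic's own z axis and vertical below 0.35 rad and linear speed of each of garlic, pepper_mill, spice_jar, shaker below 0.02 m/s and angular speed of each of garlic, pepper_mill, spice_jar, shaker below 0.8 rad/s and distance of each of pepper_mill, spice_jar, shaker from where it was at the start of the episode below 0.015 m and angle between each of pepper_mill, spice_jar, shaker's own z axis and vertical below 0.15 rad); the robot touches nothing.
It fails at once if the pepper mill, spice jar or shaker is knocked over (angle between any of pepper_mill, spice_jar, shaker's own z axis and vertical above 0.7 rad).
It fails at once if the tin is shifted by more than 20 mm (distance of tin from where it was at the start of the episode above 0.02 m).
It also fails if it takes over 144 s, if anything falls off the work surface, if the arm or the gripper's body presses on something with over 40 N, if the wrist force passes 120 N, or if a joint passes its speed limit or range.

## Working session

There is one attempt and no reset: what is moved stays moved. The work goes in short steps, Python scripts to look and compute and a tool call to move; the robot and the scene stay as the last step left them, time stands still between calls to the robot, and variables do not carry over. Pictures are saved under pics/ and viewed, about 12 in all and at most 16, crops included, and the job is handed in when it is done.

Besides the shell and the picture viewer there is one more tool, called after "Call:" as a command line: name --argument value ..., lists and objects as JSON in quotes. send_rows: Moves the arm, as the interface text tells. Its arguments: {"type":"object","properties":{"motion":{"type":"array","items":{"type":"array","items":{"type":"array","items":{"type":"number"}}}},"grip_force":{"type":"number"}},"required":["motion"]}

```bash
mkdir -p pics; ls
python3 - <<'E'
from plant import manip
import cv2,numpy as np
s=manip.get_state();print(s)
for n in("top","side"):
    im=manip.capture(n);cv2.imwrite(f"pics/{n}0.png",im[:,:,::-1]);c=manip.camera_info(n);print(n,c)
E
```

```text
pics
{'t': 0.0, 'joints': array([ 1.02447965e+00,  4.94208872e-01,  1.34610685e+00,  2.24773359e-06,
        1.30250600e+00, -9.54858959e-02]), 'dq': array([-8.83542446e-06, -9.37703972e-05, -1.24651853e-03, -4.62157500e-04,
        4.54636718e-04, -1.46244873e-04]), 'joint_torque': array([-1.09389326e-03, -8.82180548e+01, -3.83872318e+01,  9.96262315e-06,
        9.83878184e-03,  2.18661876e-04]), 'eef_pos': array([272.1272122 , 562.25925292, 230.69250752]), 'tool_rot': array([[-6.40406355e-04, -9.00085131e-01,  4.35713607e-01],
       [-1.04904391e-03,  4.35714061e-01,  9.00084528e-01],
       [-9.99999245e-01,  1.19337144e-04, -1.22326288e-03]]), 'contact_force': array([ 0.10999423,  1.0787236 , -1.19598952]), 'ft_torque': array([-0.03104513, -0.04041783, -0.00086751]), 'finger_gap': 85.28718629369246}
top {'mtx': array([[463.73069261,   0.        , 272.13666994],
       [  0.        , 463.73069261, 210.75883786],
       [  0.        ,   0.        ,   1.        ]]), 'R': array([[-0.01047071, -0.99953747, -0.02855187],
       [-0.99427119,  0.01344452, -0.10603791],
       [ 0.10637273,  0.02727801, -0.99395209]]), 't': array([  19.03272182,  556.51868002, 1216.12665597])}
side {'mtx': array([[397.218434  ,   0.        , 281.06887216],
       [  0.        , 397.218434  , 207.28215797],
       [  0.        ,   0.        ,   1.        ]]), 'R': array([[-0.99484318, -0.1010903 ,  0.00823426],
       [-0.06736674,  0.59790478, -0.79873124],
       [ 0.07582068, -0.79516704, -0.60163161]]), 't': array([557.70923048,  86.41728734, 939.66477254])}
```

View pics/top0.png

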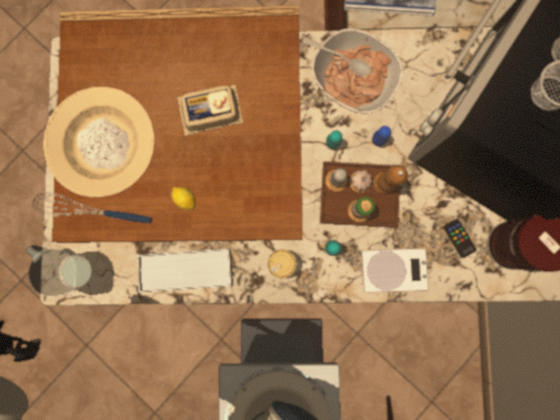

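View pics/side0.png

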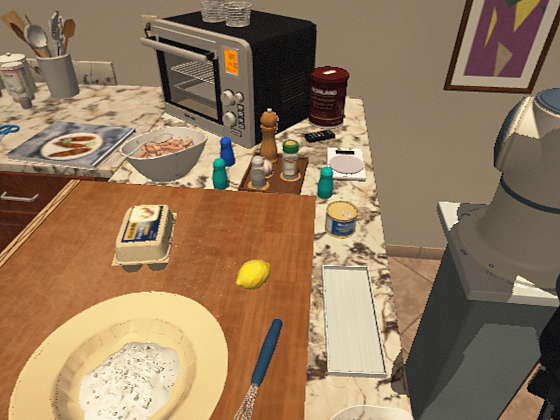

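```bash
cat > h.py <<'E'
import numpy as np,cv2
from plant import manip
def ray(n,px):
    """world ray of pixel (origin, dir)"""
    c=manip.camera_info(n) if isinstance(n,str) else n
    K=c["mtx"];p=np.array(px,float)
    v=(p-[K[0,2],K[1,2]])/[K[0,0],K[1,1]]
    if n=="wrist" or not isinstance(n,str):
        th=np.hypot(*v); d=np.r_[v/max(th,1e-9)*np.sin(th),np.cos(th)]
    else: d=np.r_[v,1]
    return -c["R"].T@c["t"],c["R"].T@d
def at(n,px,z):
    o,d=ray(n,px);return o+d*(z-o[2])/d[2]
def proj(n,X):
    c=manip.camera_info(n) if isinstance(n,str) else n
    q=c["R"]@np.array(X,float)+c["t"];K=c["mtx"]
    if n=="wrist" or not isinstance(n,str):
        r=np.hypot(q[0],q[1]);v=q[:2]/max(r,1e-9)*np.arctan2(r,q[2])
    else: v=q[:2]/q[2]
    return v*[K[0,0],K[1,1]]+[K[0,2],K[1,2]]
E
python3 - <<'E'
from h import *
print("tcp px",proj("top",[272,562,230]),manip.capture("wrist").shape)
im=cv2.imread("pics/top0.png");
c=cv2.resize(im[125:260,305:440],None,fx=5.9,fy=4.44,interpolation=cv2.INTER_CUBIC)
a=cv2.resize(im[120:260,300:440],(560,560),interpolation=cv2.INTER_CUBIC)
cv2.imwrite("pics/crop1.png",a)
b=cv2.resize(im[235:305,130:430],(800,187),interpolation=cv2.INTER_CUBIC)
cv2.imwrite("pics/crop2.png",b)
cv2.imwrite("pics/crop.png",np.vstack([np.pad(a[:400],((0,0),(0,240),(0,0))),b]))
c=manip.camera_info("wrist");cv2.imwrite("pics/w0.png",manip.capture("wrist")[:,:,::-1]);print(c, -c["R"].T@c["t"])
E
```

```text
tcp px [ 23.98712861 331.76967126] (420, 560, 3)
{'mtx': array([[325.1922621 ,   0.        , 273.92780171],
       [  0.        , 325.1922621 , 212.80079463],
       [  0.        ,   0.        ,   1.        ]]), 'R': array([[ 4.36040498e-01,  8.99926878e-01, -5.47005279e-04],
       [ 8.58665866e-01, -4.15866255e-01,  2.99580020e-01],
       [ 2.69372631e-01, -1.31098716e-01, -9.54071021e-01]]), 't': array([-624.79458257,  -38.59275095,  380.09055423])} [203.1880262  596.04939859 373.85323417]
```

View pics/crop.png

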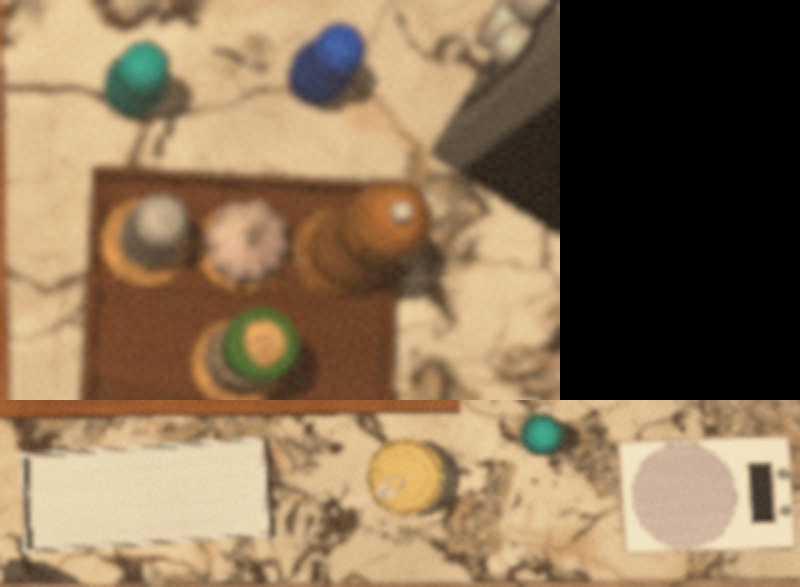

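View pics/w0.png

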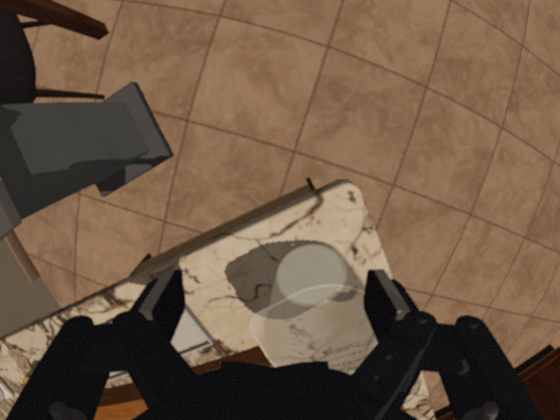

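Run:
```python
from h import *
np.set_printoptions(precision=1,suppress=True)
A=lambda x,y:(300+x/4,120+y/4)
B=lambda x,y:(130+x/2.667,235+(y-400)/2.667)
rc=np.array([at("top",p,20) for p in [A(95,168),(398.5,165.5),(399,227),(320,222)]]);print("rack",rc)
tc=np.array([at("top",B(*p),14) for p in [(25,457),(265,437),(270,537),(30,550)]]);print("tray",tc,tc.mean(0))
print("scale",at("top",B(685,495),24)); sc=np.array([at("top",B(*p),15) for p in [(620,443),(788,437),(794,545),(628,552)]]);print(sc)
print("tin",at("top",B(407,478),58))
print("garlic",at("top",A(246,240),30),"shaker top",at("top",A(163,218),85),"mill knob",at("top",A(402,211),170),"jar cap",at("top",A(262,343),106))
print("teal",at("top",A(146,65),80),at("top",B(542,434),80),"blue",at("top",A(343,45),80))
print("oven corner", at("top",A(435,152),0),at("top",A(435,152),250))
```

```text
rack [[ 689.7 -129.7   20. ]
 [ 676.7 -331.9   20. ]
 [ 509.4 -326.7   20. ]
 [ 525.6 -116.    20. ]]
tray [[438.7 374.7  14. ]
 [456.3 129.6  14. ]
 [356.  124.6  14. ]
 [345.2 367.7  14. ]] [399.1 249.2  14. ]
scale [ 394.  -289.2   24. ]
[[ 446.3 -228.2   15. ]
 [ 450.4 -395.7   15. ]
 [ 343.6 -396.8   15. ]
 [ 338.1 -232.8   15. ]]
tin [413.9 -14.1  58. ]
garlic [ 636.7 -229.1   30. ] shaker top [ 642.4 -167.1   85. ] mill knob [ 628.7 -298.7  170. ] jar cap [ 558.  -224.3  106. ]
teal [ 744.8 -159.3   80. ] [ 454.5 -143.7   80. ] blue [ 755.8 -287.5   80. ]
oven corner [ 701.3 -365.8    0. ] [ 646.7 -297.9  250. ]
```

Call:
send_rows --motion '[[[100, -30, -600, -583, 64.2, 0, 0], [100, -30, -600, -583, 64.2, 0, 0], [100, -30, -600, -583, 64.2, 0, 0], [100, -30, -600, -583, 64.2, 0, 0], [100, -30, -600, -583, 64.2, 0, 0], [100, -30, -600, -583, 64.2, 0, 0], [100, -30, -600, -583, 64.2, 0, 0], [100, -30, -600, -583, 64.2, 0, 0], [100, -30, -600, -583, 64.2, 0, 0], [100, -30, -600, -583, 64.2, 0, 0], [100, -30, -600, -583, 64.2, 0, 0], [100, -30, -600, -583, 64.2, 0, 0], [100, -30, -600, -583, 64.2, 0, 0], [100, -30, -600, -583, 64.2, 0, 0], [100, -30, -600, -583, 64.2, 0, 0], [100, -30, -600, -583, 64.2, 0, 0], [100, -30, -600, -583, 64.2, 0, 0]]]'

```text
t: 2.33
eef_pos: [558.0, -222.7, 261.4]
tool_rot: [[-0.001, -0.0, 1.0], [-0.0, 1.0, 0.0], [-1.0, -0.0, -0.001]]
contact_force: [-0.6, 0.2, 0.7]
finger_gap: 85.1
```

```bash
cat > look.py <<'E'
import sys,pickle
from h import *
np.set_printoptions(precision=3,suppress=True)
s=manip.get_state();c=manip.camera_info("wrist");im=manip.capture("wrist")
cv2.imwrite(f"pics/{sys.argv[1]}.png",im[:,:,::-1]);pickle.dump(c,open(f"pics/{sys.argv[1]}.pkl","wb"))
print(s["t"],s["eef_pos"],s["contact_force"],s["finger_gap"]);print(s["tool_rot"],s["joints"])
E
python3 look.py w1
python3 - <<'E'
from h import *
print(proj("top",[701,-366,250]),at("side",(246,146),0),proj("side",[701,-366,0]))
E
```

```text
2.325 [ 557.997 -222.693  261.415] [-0.638  0.241  0.706] 85.071410283884
[[-0.001 -0.     1.   ]
 [-0.     1.     0.   ]
 [-1.    -0.    -0.001]] [-0.479  0.433  1.366 -0.001  1.343 -0.479]
[438.53410829 133.53392607] [ 718.17076395 -402.76909406    0.        ] [249.30096109 151.70206055]
```

View pics/w1.png

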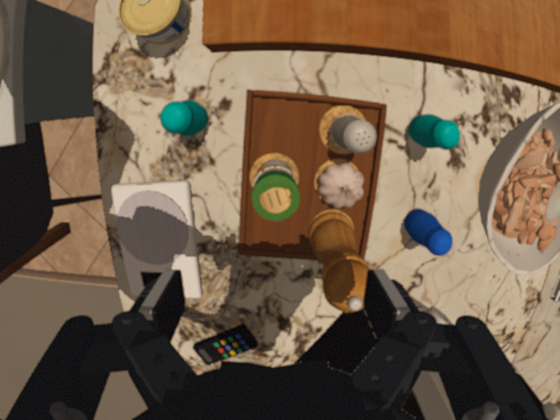

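Run:
```python
from h import *
import pickle
np.set_printoptions(precision=1,suppress=True)
c=pickle.load(open("pics/w1.pkl","rb"))
for n,p,z in [("cap",(275,196),116),("shaker",(360,136),98),("knob",(354.5,302.5),180),("garlic top",(350,183),60),("garlic mid",(339,185),35),("pan",(153,228),24),("BL",(248,91),20),("BR",(385,103),20),("FL",(240,255),20),("teal",(178,117),88),("tin",(151,13),58)]: print(n,at(c,p,z))
for n,X in [("jarbase",(555.5,-223,10)),("shk base",(640,-163,10)),("mill base",(630.6,-294.4,10)),("millhead",(630.6,-294.4,150))]: print(n,proj(c,X))
im=cv2.imread("pics/w1.png");cv2.imwrite("pics/w1c.png",cv2.resize(im[80:320,220:400],(600,800)[::1],interpolation=cv2.INTER_CUBIC)[:, :][:600])
```

```text
cap [ 558.8 -220.3  116. ]
shaker [ 640.2 -165.    98. ]
knob [ 625.2 -294.7  180. ]
garlic top [ 641.5 -219.6   60. ]
garlic mid [ 634.3 -227.6   35. ]
pan [ 399.5 -286.4   24. ]
BL [ 527.6 -118.6   20. ]
BR [ 691.5 -127.9   20. ]
FL [ 513.4 -324.4   20. ]
teal [ 463.1 -146.2   88. ]
tin [422.2 -23.9  58. ]
jarbase [272.2 176.6]
shk base [341.6 129.1]
mill base [329.7 230.7]
millhead [353.2 284.3]
```

Call:
send_rows --motion '[[[100, 60, 0, 0, 0, 0, 0], [100, 120, 0, 0, 0, 0, 0], [100, 170, 0, 0, 0, 0, 0], [100, 195, 0, 0, 0, 0, 0], [100, 204, 0, 0, 0, 0, 0], [100, 204, 0, 0, 0, 0, 0], [0, 204, 0, 0, 0, 0, 0], [0, 204, 0, 0, 0, 0, 0], [0, 204, 0, 0, 0, 0, 0], [0, 204, 0, 0, 0, 0, 0], [0, 204, 0, 0, 0, 0, 0], [0, 204, 0, 0, 0, 0, 0]]]' --grip_force 35

```text
t: 3.88
eef_pos: [558.6, -223.2, 58.6]
tool_rot: [[0.001, -0.0, 1.0], [-0.001, 1.0, 0.0], [-1.0, -0.001, 0.001]]
contact_force: [-0.9, 0.8, 9.4]
finger_gap: 45.3
```

Call:
send_rows --motion '[[[0, -20, 0, 0, 0, 0, 0], [0, -60, 0, 0, 0, 0, 0], [0, -110, 0, 0, 0, 0, 0], [0, -140, 20, -10, 0, 0, 0], [0, -140, 60, -20, 0, 0, 0], [0, -140, 115, -35, 0, 0, 0], [0, -140, 170, -50, 0, 0, 0], [0, -140, 225, -65, 0, 0, 0], [0, -140, 280, -80, 0, 0, 0], [0, -140, 335, -100, 0, 0, 0], [0, -140, 390, -115, 0, 0, 0], [0, -140, 445, -130, 0, 0, 0], [0, -140, 500, -150, 0, 0, 0], [0, -140, 540, -160, 0, 0, 0], [0, -140, 557, -165, 0, 0, 0], [0, -140, 557, -165, 0, 0, 0], [0, -100, 557, -165, 0, 0, 0], [0, -60, 557, -165, 0, 0, 0], [0, -60, 557, -165, 0, 0, 0], [0, -60, 557, -165, 0, 0, 0]]]'

```text
t: 6.38
eef_pos: [394.0, 333.5, 118.9]
tool_rot: [[0.002, 0.0, 1.0], [-0.001, 1.0, -0.0], [-1.0, -0.001, 0.002]]
contact_force: [1.0, -0.1, -1.3]
finger_gap: 45.4
```

```bash
python3 look.py w2
```

```text
6.375 [394.014 333.467 118.868] [ 1.034 -0.104 -1.258] 45.38254046908146
[[ 0.002  0.     1.   ]
 [-0.001  1.    -0.   ]
 [-1.    -0.001  0.002]] [ 0.588  0.49   1.741 -0.002  0.909  0.59 ]
```

View pics/w2.png

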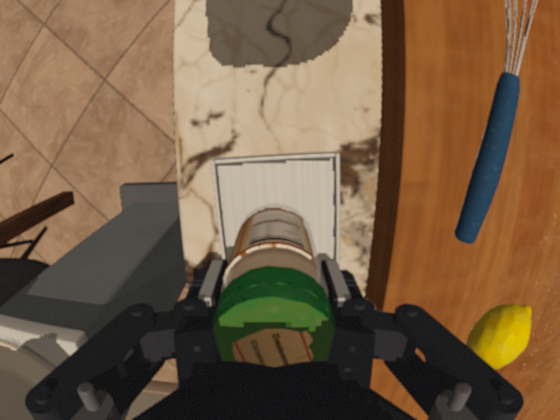

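Run:
```python
from h import *
import pickle
c=pickle.load(open("pics/w2.pkl","rb"))
for p in [(217,160),(340,153)]: print(at(c,p,14))
```

```text
[350.17231219 375.32036488  14.        ]
[445.36747099 380.88642814  14.        ]
```

Call:
send_rows --motion '[[[0, 30, 0, 0, 0, 0, 0], [0, 50, 0, 0, 0, 0, 0], [0, 60, 0, 0, 0, 0, 0], [0, 66.5, 0, 0, 0, 0, 0], [0, 66.5, 0, 0, 0, 0, 0], [0, 66.5, 0, 0, 0, 0, 0], [60, 66.5, 0, 0, 0, 0, 0], [100, 66.5, 0, 0, 0, 0, 0], [100, 66.5, 0, 0, 0, 0, 0], [100, 66.5, 0, 0, 0, 0, 0], [100, 30, 0, 0, 0, 0, 0], [100, -20, 0, 0, 0, 0, 0], [100, -80, 0, 0, 0, 0, 0]]]'

```text
t: 8.05
eef_pos: [393.4, 333.4, 200.2]
tool_rot: [[0.001, 0.0, 1.0], [-0.001, 1.0, -0.0], [-1.0, -0.001, 0.001]]
contact_force: [-0.3, 0.5, -0.2]
finger_gap: 85.5
```

Call:
send_rows --motion '[[[100, 0, -499, 247.6, 0, 0, 0], [100, 0, -499, 247.6, 0, 0, 0], [100, 0, -499, 247.6, 0, 0, 0], [100, 0, -499, 247.6, 0, 0, 0], [100, 0, -499, 247.6, 0, 0, 0], [100, 0, -499, 247.6, 0, 0, 0], [100, 0, -499, 247.6, 0, 0, 0], [100, 0, -499, 247.6, 0, 0, 0], [100, 0, -499, 247.6, 0, 0, 0], [100, 0, -499, 247.6, 0, 0, 0], [100, 0, -499, 247.6, 0, 0, 0], [100, 0, -499, 247.6, 0, 0, 0], [100, 0, -499, 247.6, 0, 0, 0], [100, 0, -499, 247.6, 0, 0, 0]]]'

```text
t: 9.8
eef_pos: [640.9, -165.0, 201.4]
tool_rot: [[0.002, -0.001, 1.0], [-0.001, 1.0, 0.001], [-1.0, -0.001, 0.002]]
contact_force: [-0.5, -0.7, -0.3]
finger_gap: 85.1
```

```bash
python3 look.py w3
```

```text
9.8 [ 640.882 -165.008  201.414] [-0.455 -0.677 -0.259] 85.12583022489247
[[ 0.002 -0.001  1.   ]
 [-0.001  1.     0.001]
 [-1.    -0.001  0.002]] [-0.342  0.572  1.285 -0.001  1.282 -0.342]
```

View pics/w3.png

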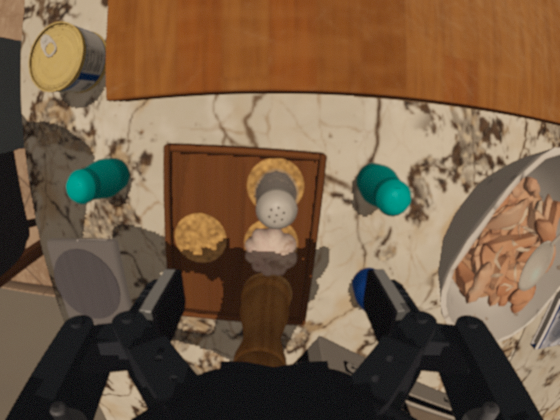

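Run:
```python
from h import *
import pickle
c=pickle.load(open("pics/w3.pkl","rb"))
for n,p,z in [("shaker top",(276,210),98),("shaker cork edges L",(246,187),10),("R",(304,187),10),("garlic mid",(272,238),40),("jar cork",(201,237.5),10)]: print(n,at(c,p,z))
```

```text
shaker top [ 642.63832262 -163.30572933   98.        ]
shaker cork edges L [ 611.54180525 -164.85077709   10.        ]
R [ 672.83621817 -164.8361576    10.        ]
garlic mid [ 639.0960144  -210.60351652   40.        ]
jar cork [ 558.92449719 -222.61200136   10.        ]
```

Call:
send_rows --motion '[[[100, 60, 0, 0, 0, 0, 0], [100, 110, 0, 0, 0, 0, 0], [100, 145, 0, 0, 0, 0, 0], [100, 160, 0, 0, 0, 0, 0], [100, 164, 0, 0, 0, 0, 0], [100, 164, 0, 0, 0, 0, 0], [0, 164, 0, 0, 0, 0, 0], [0, 164, 0, 0, 0, 0, 0], [0, 164, 0, 0, 0, 0, 0], [0, 164, 0, 0, 0, 0, 0], [0, 164, 0, 0, 0, 0, 0], [0, 164, 0, 0, 0, 0, 0]]]'

```text
t: 11.35
eef_pos: [641.7, -165.5, 38.4]
tool_rot: [[0.003, -0.0, 1.0], [-0.002, 1.0, 0.0], [-1.0, -0.002, 0.003]]
contact_force: [-1.8, 1.4, 8.5]
finger_gap: 39.5
```

Call:
send_rows --motion '[[[0, -20, 0, 0, 0, 0, 0], [0, -60, 0, 0, 0, 0, 0], [0, -110, 0, 0, 0, 0, 0], [0, -150, 20, -10, 0, 0, 0], [0, -150, 60, -35, 0, 0, 0], [0, -150, 105, -60, 0, 0, 0], [0, -150, 150, -87, 0, 0, 0], [0, -150, 195, -113, 0, 0, 0], [0, -150, 240, -140, 0, 0, 0], [0, -150, 285, -165, 0, 0, 0], [0, -150, 330, -190, 0, 0, 0], [0, -150, 375, -216, 0, 0, 0], [0, -150, 405, -233, 0, 0, 0], [0, -150, 416, -240, 0, 0, 0], [0, -150, 416, -240, 0, 0, 0], [0, -110, 416, -240, 0, 0, 0], [0, -60, 416, -240, 0, 0, 0], [0, -30, 416, -240, 0, 0, 0], [0, -30, 416, -240, 0, 0, 0]]]'

```text
t: 13.72
eef_pos: [401.2, 249.0, 65.7]
tool_rot: [[-0.0, 0.001, 1.0], [-0.003, 1.0, -0.001], [-1.0, -0.003, -0.0]]
contact_force: [-0.5, -0.3, -0.9]
finger_gap: 39.7
```

```bash
python3 look.py w4
python3 - <<'E'
from h import *
im=manip.capture("top")[:,:,::-1]; cv2.imwrite("pics/t4.png",cv2.resize(im[230:310,120:260],(700,400)))
w=cv2.imread("pics/w4.png"); cv2.imwrite("pics/both4.png",np.vstack([cv2.resize(w[:,:],(453,340)),cv2.resize(np.ascontiguousarray(im[230:310,120:260]),(453,259))]))
E
```

```text
13.725 [401.193 249.023  65.741] [-0.485 -0.346 -0.861] 39.68171053821574
[[-0.     0.001  1.   ]
 [-0.003  1.    -0.001]
 [-1.    -0.003 -0.   ]] [ 0.431  0.539  1.888 -0.005  0.716  0.435]
```

View pics/both4.png

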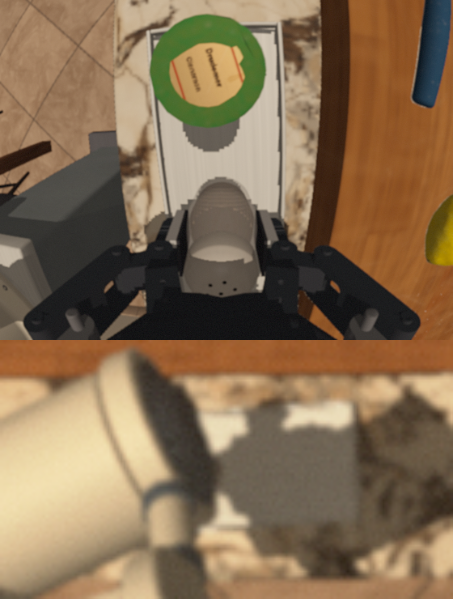

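Call:
send_rows --motion '[[[0, 20, 1, 0, 0, 0, 0], [0, 29, 1, 0, 0, 0, 0], [0, 33.7, 1, 0, 0, 0, 0], [0, 33.7, 1, 0, 0, 0, 0], [0, 33.7, 1, 0, 0, 0, 0], [60, 33.7, 1, 0, 0, 0, 0], [100, 33.7, 1, 0, 0, 0, 0], [100, 33.7, 1, 0, 0, 0, 0], [100, 33.7, 1, 0, 0, 0, 0], [100, 0, 1, 0, 0, 0, 0], [100, -50, 1, 0, 0, 0, 0], [100, -110, 1, 0, 0, 0, 0], [100, -170, 1, 0, 0, 0, 0]]]'

```text
t: 15.45
eef_pos: [401.3, 251.1, 239.8]
tool_rot: [[0.003, 0.001, 1.0], [-0.002, 1.0, -0.001], [-1.0, -0.002, 0.003]]
contact_force: [1.5, -0.1, -0.6]
finger_gap: 85.3
```

Call:
send_rows --motion '[[[100, 0, -547, 227, 0, 0, 0], [100, 0, -547, 227, 0, 0, 0], [100, 0, -547, 227, 0, 0, 0], [100, 0, -547, 227, 0, 0, 0], [100, 0, -547, 227, 0, 0, 0], [100, 0, -547, 227, 0, 0, 0], [100, 0, -547, 227, 0, 0, 0], [100, 0, -547, 227, 0, 0, 0], [100, 0, -547, 227, 0, 0, 0], [100, 0, -547, 227, 0, 0, 0], [100, 0, -547, 227, 0, 0, 0], [100, 0, -547, 227, 0, 0, 0], [100, 0, -547, 227, 0, 0, 0], [100, 0, -547, 227, 0, 0, 0]]]'

```text
t: 17.2
eef_pos: [627.9, -295.3, 241.7]
tool_rot: [[0.003, -0.0, 1.0], [-0.002, 1.0, 0.0], [-1.0, -0.002, 0.003]]
contact_force: [0.3, 0.2, -0.3]
finger_gap: 85.4
```

```bash
python3 look.py w5
```

```text
17.2 [ 627.919 -295.265  241.734] [ 0.258  0.204 -0.306] 85.41615408705997
[[ 0.003 -0.     1.   ]
 [-0.002  1.     0.   ]
 [-1.    -0.002  0.003]] [-0.526  0.584  1.146  0.     1.408 -0.526]
```

View pics/w5.png

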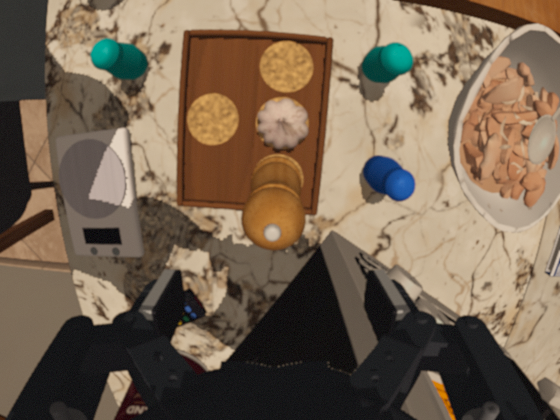

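Run:
```python
from h import *
import pickle
np.set_printoptions(precision=1,suppress=True)
c=pickle.load(open("pics/w5.pkl","rb"))
for n,p,z in [("knob",(272.5,233),180),("knob167",(272.5,233),175),("garlic",(283,123),35),("oven0",(330,235),0),("oven200",(330,235),200),("pan",(92,177),24)]: print(n,at(c,p,z))
for z in(0,100,200,250,300):print(z,proj(c,[701,-366,z]),proj("top",[701,-366,z]))
```

```text
knob [ 627.2 -297.   180. ]
knob167 [ 627.2 -298.9  175. ]
garlic [ 638.1 -228.5   35. ]
oven0 [ 700.5 -369.6    0. ]
oven200 [ 662.6 -290.7  200. ]
pan [ 399.8 -284.7   24. ]
0 [330.5 232.4] [408.8 158.1]
100 [346.7 268.1] [419.2 149.5]
200 [373.3 329.1] [431.5 139.4]
250 [392.9 376.5] [438.5 133.5]
300 [418.  440.4] [446.3 127.1]
```

Call:
send_rows --motion '[[[100, 50, -2, -0.5, 0, 0, 0], [100, 90, -2, -0.5, 0, 0, 0], [100, 108, -2, -0.5, 0, 0, 0], [100, 115, -2, -0.5, 0, 0, 0], [100, 115, -2, -0.5, 0, 0, 0], [0, 115, -2, -0.5, 0, 0, 0], [0, 115, -2, -0.5, 0, 0, 0], [0, 115, -2, -0.5, 0, 0, 0], [0, 115, -2, -0.5, 0, 0, 0], [0, 115, -2, -0.5, 0, 0, 0], [0, 115, -2, -0.5, 0, 0, 0]]]' --grip_force 40

```text
t: 18.62
eef_pos: [628.3, -297.8, 128.0]
tool_rot: [[0.005, -0.0, 1.0], [-0.003, 1.0, 0.0], [-1.0, -0.003, 0.005]]
contact_force: [-2.5, 0.5, 8.1]
finger_gap: 47.0
```

Call:
send_rows --motion '[[[0, -15, 0, 0, 0, 0, 0], [0, -50, 0, 0, 0, 0, 0], [0, -95, 0, 0, 0, 0, 0], [0, -130, 0, 0, 0, 0, 0], [0, -140, 20, -10, 0, 0, 0], [0, -140, 60, -28, 0, 0, 0], [0, -140, 110, -52, 0, 0, 0], [0, -140, 160, -76, 0, 0, 0], [0, -140, 210, -99, 0, 0, 0], [0, -140, 260, -123, 0, 0, 0], [0, -140, 310, -147, 0, 0, 0], [0, -140, 360, -170, 0, 0, 0], [0, -140, 405, -191, 0, 0, 0], [0, -140, 440, -208, 0, 0, 0], [0, -140, 462, -219, 0, 0, 0], [0, -140, 469, -222, 0, 0, 0], [0, -110, 469, -222, 0, 0, 0], [0, -60, 469, -222, 0, 0, 0], [0, -30, 469, -222, 0, 0, 0], [0, -30, 469, -222, 0, 0, 0]]]'

```text
t: 21.12
eef_pos: [404.5, 170.4, 154.2]
tool_rot: [[0.001, 0.0, 1.0], [-0.004, 1.0, -0.0], [-1.0, -0.004, 0.001]]
contact_force: [-0.8, -0.5, -1.8]
finger_gap: 46.8
```

```bash
python3 look.py w6
python3 - <<'E'
from h import *
im=manip.capture("side")[:,:,::-1]; w=cv2.imread("pics/w6.png")
cv2.imwrite("pics/both6.png",np.vstack([cv2.resize(w,(400,300)),cv2.resize(np.ascontiguousarray(im[200:400,260:460]),(400,300))]))
E
```

```text
21.125 [404.544 170.376 154.246] [-0.774 -0.45  -1.787] 46.7579745200405
[[ 0.001  0.     1.   ]
 [-0.004  1.    -0.   ]
 [-1.    -0.004  0.001]] [ 0.265  0.347  1.881 -0.005  0.914  0.269]
```

View pics/both6.png

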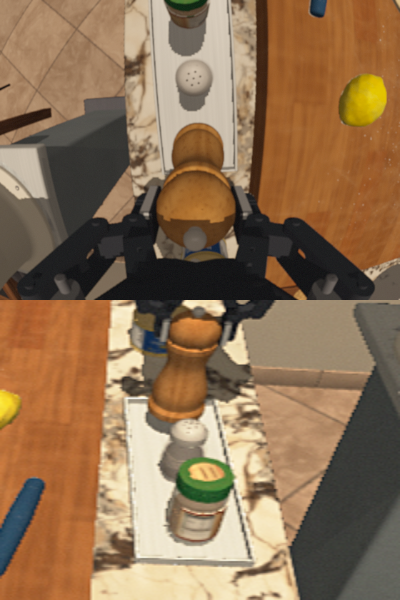

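Run:
```python
from h import *
import pickle
c=pickle.load(open("pics/w6.pkl","rb"))
for X in [(404.5,199,36),(404.5,199,44),(404.5,170,206),(359,127,14),(455,130,14)]: print(proj(c,X))
w=cv2.imread("pics/w6.png");cv2.imwrite("pics/w6c.png",cv2.resize(w[140:380,160:400],(480,480)))
```

```text
[273.80135016 172.77347256]
[273.79402541 174.63568283]
[273.52578159 342.87220134]
[226.07412738 243.6191688 ]
[327.02976059 240.62466418]
```

View pics/w6c.png

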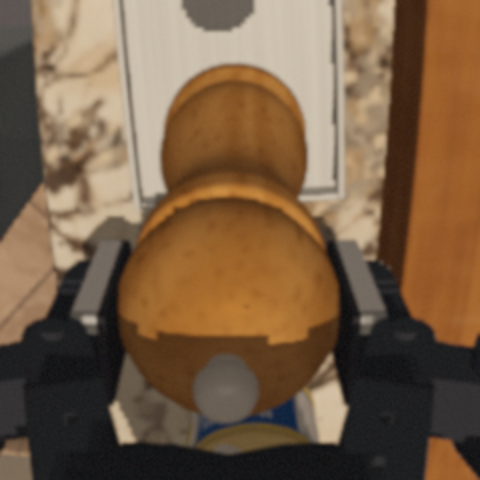

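Call:
send_rows --motion '[[[0, 18, 0, 1, 0, 0, 0], [0, 27, 0, 1, 0, 0, 0], [0, 32, 0, 1, 0, 0, 0], [0, 32.5, 0, 1, 0, 0, 0], [0, 32.5, 0, 1, 0, 0, 0], [0, 32.5, 0, 1, 0, 0, 0]]]'

```text
t: 21.98
eef_pos: [407.6, 171.0, 124.2]
tool_rot: [[0.006, 0.0, 1.0], [-0.003, 1.0, -0.0], [-1.0, -0.002, 0.006]]
contact_force: [0.5, 0.4, -2.2]
finger_gap: 46.8
```

Call:
send_rows --motion '[[[0, 2, 0, 0, 0, 0, 0], [0, 3, 0, 0, 0, 0, 0], [0, 3, 0, 0, 0, 0, 0]]]'

```text
t: 22.35
eef_pos: [407.6, 171.0, 121.1]
tool_rot: [[0.005, 0.0, 1.0], [-0.003, 1.0, -0.0], [-1.0, -0.003, 0.005]]
contact_force: [0.0, -0.2, -2.8]
finger_gap: 46.7
```

Call:
send_rows --motion '[[[0, 1, 0, 0, 0, 0, 0], [60, 1, 0, 0, 0, 0, 0], [80, 1, 0, 0, 0, 0, 0], [100, 1, 0, 0, 0, 0, 0], [100, 1, 0, 0, 0, 0, 0], [100, 1, 0, 0, 0, 0, 0], [100, -30, 0, 0, 0, 0, 0], [100, -70, 0, 0, 0, 0, 0], [100, -110, 0, 0, 0, 0, 0], [100, -130, 0, 0, 0, 0, 0]]]'

```text
t: 23.6
eef_pos: [407.4, 171.4, 253.1]
tool_rot: [[0.008, 0.0, 1.0], [-0.002, 1.0, -0.0], [-1.0, -0.002, 0.008]]
contact_force: [-0.0, -0.2, -0.1]
finger_gap: 85.6
```

```bash
python3 look.py w7
```

```text
23.6 [407.377 171.445 253.122] [-0.004 -0.226 -0.126] 85.5976736149148
[[ 0.008  0.     1.   ]
 [-0.002  1.    -0.   ]
 [-1.    -0.002  0.008]] [ 0.266  0.207  1.744 -0.004  1.183  0.268]
```

View pics/w7.png

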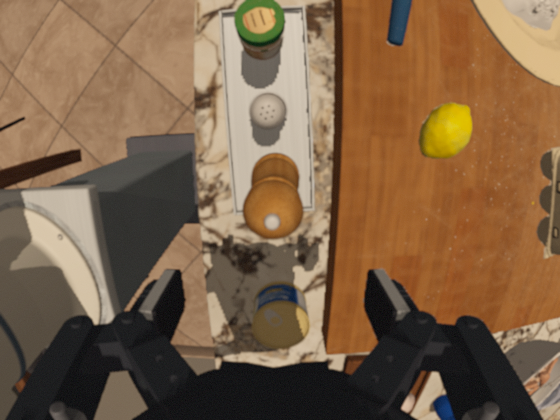

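Call:
send_rows --motion '[[[100, 0, -400, 230, 0, 0.45, 0], [100, 0, -400, 230, 0, 0.45, 0], [100, 0, -400, 230, 0, 0.45, 0], [100, 0, -400, 230, 0, 0.45, 0], [100, 0, -400, 230, 0, 0.45, 0], [100, 0, -400, 230, 0, 0.45, 0], [100, 0, -400, 230, 0, 0.45, 0], [100, 0, -400, 230, 0, 0.45, 0], [100, 0, -400, 230, 0, 0.45, 0], [100, 0, -400, 230, 0, 0.45, 0], [100, 60, -400, 230, 0, 0.45, 0], [100, 110, -400, 230, 0, 0.45, 0], [100, 110, -400, 230, 0, 0.45, 0], [100, 110, -400, 230, 0, 0.45, 0]]]'

```text
t: 25.4
eef_pos: [639.9, -228.3, 149.7]
tool_rot: [[0.004, -0.001, 1.0], [-0.002, 1.0, 0.001], [-1.0, -0.002, 0.004]]
contact_force: [-0.2, -0.9, -0.4]
finger_gap: 85.4
```

```bash
python3 look.py w8
python3 - <<'E'
from h import *
import pickle
c=pickle.load(open("pics/w8.pkl","rb"))
print(proj(c,(637,-228.5,32)),proj(c,(637,-228.5,66)))
w=cv2.imread("pics/w8.png")[120:420,150:450]
for X in [(637,-228.5,32),(637,-228.5,66)]:
    cv2.circle(w,tuple(int(v) for v in proj(c,X)-[150,120]),2,(0,255,0),-1)
cv2.imwrite("pics/w8c.png",cv2.resize(w,(600,600)))
E
```

```text
25.4 [ 639.92  -228.323  149.658] [-0.244 -0.892 -0.436] 85.36931187850796
[[ 0.004 -0.001  1.   ]
 [-0.002  1.     0.001]
 [-1.    -0.002  0.004]] [-0.43   0.646  1.293 -0.001  1.198 -0.431]
[269.94735286 207.04447486] [269.54257679 220.22450335]
```

View pics/w8c.png

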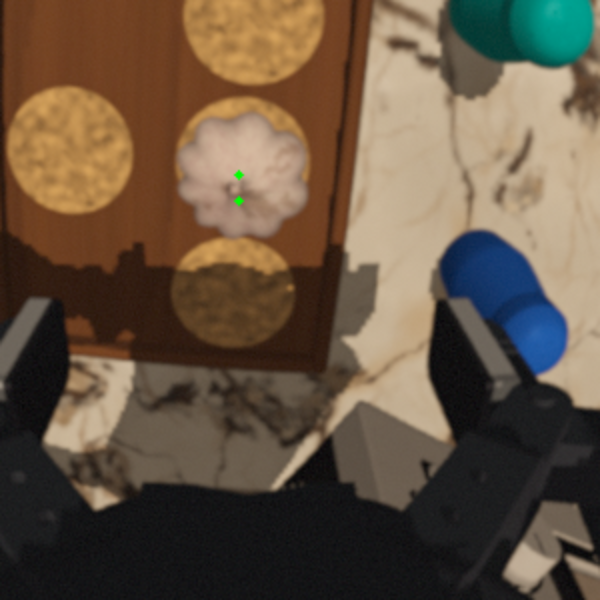

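Call:
send_rows --motion '[[[100, 50, 0, -2, 0, 0.2, 0], [100, 95, 0, -2, 0, 0.2, 0], [100, 120, 0, -2, 0, 0.2, 0], [100, 130, 0, -2, 0, 0.2, 0], [100, 134, 0, -2, 0, 0.2, 0], [100, 134, 0, -2, 0, 0.2, 0], [0, 134, 0, -2, 0, 0.2, 0], [0, 134, 0, -2, 0, 0.2, 0], [0, 134, 0, -2, 0, 0.2, 0], [0, 134, 0, -2, 0, 0.2, 0], [0, 134, 0, -2, 0, 0.2, 0], [0, 134, 0, -2, 0, 0.2, 0]]]' --grip_force 25

```text
t: 26.95
eef_pos: [639.5, -229.2, 17.1]
tool_rot: [[0.003, -0.001, 1.0], [-0.003, 1.0, 0.001], [-1.0, -0.003, 0.003]]
contact_force: [-0.7, 0.7, 8.9]
finger_gap: 51.8
```

Call:
send_rows --motion '[[[0, -20, 0, 0, 0, 0, 0], [0, -60, 0, 0, 0, 0, 0], [0, -105, 0, 0, 0, 0, 0], [0, -115, -5, -20, 0, 0, 0], [0, -115, -17, -70, 0, 0, 0], [0, -115, -29, -120, 0, 0, 0], [0, -115, -41, -170, 0, 0, 0], [0, -115, -52, -215, 0, 0, 0], [0, -115, -57, -238, 0, 0, 0], [0, -115, -57, -241.5, 0, 0, 0], [0, -90, -57, -241.5, 0, 0, 0], [0, -90, -57, -241.5, 0, 0, 0], [0, -90, -57, -241.5, 0, 0, 0]]]'

```text
t: 28.58
eef_pos: [398.5, -286.1, 107.4]
tool_rot: [[0.003, -0.001, 1.0], [-0.004, 1.0, 0.001], [-1.0, -0.004, 0.003]]
contact_force: [-0.2, 0.5, 0.5]
finger_gap: 51.4
```

```bash
python3 look.py w9
```

```text
28.575 [ 398.466 -286.075  107.353] [-0.171  0.509  0.475] 51.444614493660396
[[ 0.003 -0.001  1.   ]
 [-0.004  1.     0.001]
 [-1.    -0.004  0.003]] [-0.744  0.48   1.816 -0.001  0.841 -0.745]
```

View pics/w9.png

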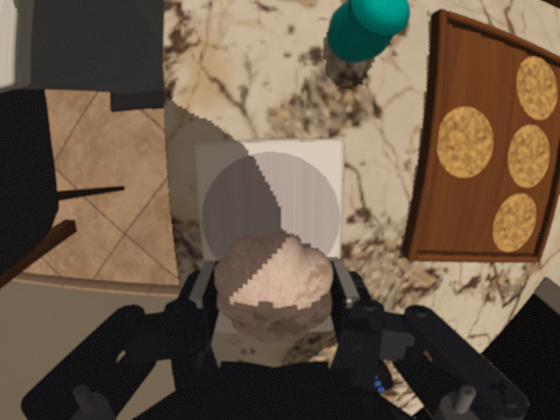

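Run:
```python
from h import *
import pickle
from scipy.optimize import least_squares
c=pickle.load(open("pics/w9.pkl","rb"))
P=np.array([at(c,p,24)[:2] for p in [(202,213),(340,213),(271,152),(228,167),(316,167)]]);print(P)
print(least_squares(lambda q:np.hypot(*(P-q[:2]).T)-52,[398,-286]).x,least_squares(lambda q:np.hypot(*(P-q[:2]).T)-q[2],[398,-286,52]).x)
print(at(c,(195,144),20),at(c,(343,140),20))
```

```text
[[ 345.38219567 -280.69352394]
 [ 447.63769729 -280.69960088]
 [ 396.65115963 -236.10833588]
 [ 366.22200974 -246.55042455]
 [ 428.43296861 -246.56832728]]
[ 396.7252192  -288.21802952] [ 396.72727134 -287.73303149   51.61074384]
[ 341.96925448 -229.91594499   20.        ] [ 448.06390418 -227.20551367   20.        ]
```

Call:
send_rows --motion '[[[0, 35, -1.4, -1.5, 0, 0, 0], [0, 60, -1.4, -1.5, 0, 0, 0], [0, 72, -1.4, -1.5, 0, 0, 0], [0, 76, -1.4, -1.5, 0, 0, 0], [0, 76, -1.4, -1.5, 0, 0, 0], [0, 76, -1.4, -1.5, 0, 0, 0]]]'

```text
t: 29.38
eef_pos: [397.6, -288.1, 32.1]
tool_rot: [[0.004, -0.001, 1.0], [-0.005, 1.0, 0.001], [-1.0, -0.005, 0.004]]
contact_force: [0.4, -0.2, 0.2]
finger_gap: 51.3
```

Release gently and back away.

Call:
send_rows --motion '[[[0, 0.7, 0, 0, 0, 0, 0], [65, 0.7, 0, 0, 0, 0, 0], [80, 0.7, 0, 0, 0, 0, 0], [100, 0.7, 0, 0, 0, 0, 0], [100, 0.7, 0, 0, 0, 0, 0], [100, 0.7, 0, 0, 0, 0, 0], [100, -30, 0, 0, 0, 0, 0], [100, -80, 0, 0, 0, 0, 0], [100, -140, 0, 0, 0, 0, 0], [100, -200, 0, 0, 0, 0, 0], [100, -220, 30, 0, 0, 0, 0]]]'

```text
t: 30.75
eef_pos: [397.7, -258.7, 255.5]
tool_rot: [[0.009, 0.001, 1.0], [-0.009, 1.0, -0.001], [-1.0, -0.009, 0.009]]
contact_force: [0.3, 0.4, -1.0]
finger_gap: 85.3
```

```bash
python3 look.py w10
python3 - <<'E'
from h import *
import pickle
c=pickle.load(open("pics/w10.pkl","rb"));print(proj(c,(396.7,-287.5,24)),proj(c,(396.7,-287.5,46)))
w=cv2.imread("pics/w10.png");cv2.imwrite("pics/w10c.png",cv2.resize(w[100:400,130:430],(600,600)))
E
```

```text
30.75 [ 397.715 -258.674  255.48 ] [ 0.312  0.408 -1.049] 85.32587212237776
[[ 0.009  0.001  1.   ]
 [-0.009  1.    -0.001]
 [-1.    -0.009  0.009]] [-0.702  0.249  1.677 -0.001  1.203 -0.701]
[271.52323847 201.58749254] [271.53855212 206.94627474]
```

View pics/w10c.png

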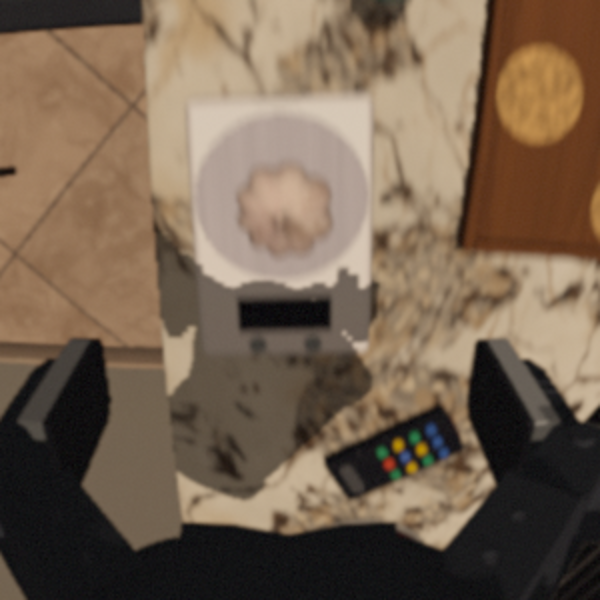

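Call:
send_rows --motion '[[[100, -3.8, 429.7, 9.5, 0, 0.5, 0.5], [100, -3.8, 429.7, 9.5, 0, 0.5, 0.5], [100, -3.8, 429.7, 9.5, 0, 0.5, 0.5], [100, -3.8, 429.7, 9.5, 0, 0.5, 0.5], [100, -3.8, 429.7, 9.5, 0, 0.5, 0.5], [100, -3.8, 429.7, 9.5, 0, 0.5, 0.5], [100, -3.8, 429.7, 9.5, 0, 0.5, 0.5], [100, -3.8, 429.7, 9.5, 0, 0.5, 0.5], [100, -3.8, 429.7, 9.5, 0, 0.5, 0.5], [100, -3.8, 429.7, 9.5, 0, 0.5, 0.5], [100, -3.8, 429.7, 9.5, 0, 0.5, 0.5], [100, -3.8, 429.7, 9.5, 0, 0.5, 0.5], [100, -3.8, 429.7, 9.5, 0, 0.5, 0.5]]]'

```text
t: 32.42
eef_pos: [406.5, 174.6, 257.0]
tool_rot: [[-0.0, 0.0, 1.0], [0.002, 1.0, -0.0], [-1.0, 0.002, -0.0]]
contact_force: [0.5, -0.1, -0.4]
finger_gap: 85.3
```

Call:
send_rows --motion '[[[100, 50, -3.7, 1, 0, 0, 0], [100, 95, -3.7, 1, 0, 0, 0], [100, 122, -3.7, 1, 0, 0, 0], [100, 133, -3.7, 1, 0, 0, 0], [100, 136.5, -3.7, 1, 0, 0, 0], [100, 136.5, -3.7, 1, 0, 0, 0], [0, 136.5, -3.7, 1, 0, 0, 0], [0, 136.5, -3.7, 1, 0, 0, 0], [0, 136.5, -3.7, 1, 0, 0, 0], [0, 136.5, -3.7, 1, 0, 0, 0], [0, 136.5, -3.7, 1, 0, 0, 0], [0, 136.5, -3.7, 1, 0, 0, 0]]]' --grip_force 40

```text
t: 33.92
eef_pos: [407.8, 171.3, 121.2]
tool_rot: [[0.001, 0.0, 1.0], [0.002, 1.0, -0.0], [-1.0, 0.002, 0.001]]
contact_force: [-2.4, 0.6, 13.9]
finger_gap: 47.6
```

Call:
send_rows --motion '[[[0, -15, 0, 0, 0, 0, 0], [0, -50, 0, 0, 0, 0, 0], [0, -95, 0, 0, 0, 0, 0], [0, -130, 0, 0, 0, 0, 0], [0, -140, -20, 10, 0, 0, 0], [0, -140, -60, 28, 0, 0, 0], [0, -140, -110, 52, 0, 0, 0], [0, -140, -160, 76, 0, 0, 0], [0, -140, -210, 99, 0, 0, 0], [0, -140, -260, 123, 0, 0, 0], [0, -140, -310, 147, 0, 0, 0], [0, -140, -360, 170, 0, 0, 0], [0, -140, -405, 191, 0, 0, 0], [0, -140, -440, 208, 0, 0, 0], [0, -140, -462, 217, 0, 0, 0], [0, -140, -469, 220.5, 0, 0, 0], [0, -110, -469, 220.5, 0, 0, 0], [0, -70, -469, 220.5, 0, 0, 0], [0, -45, -469, 220.5, 0, 0, 0], [0, -45, -469, 220.5, 0, 0, 0]]]'

```text
t: 36.42
eef_pos: [627.0, -296.4, 163.7]
tool_rot: [[-0.003, -0.0, 1.0], [0.004, 1.0, 0.0], [-1.0, 0.004, -0.003]]
contact_force: [0.9, 0.7, -1.5]
finger_gap: 46.7
```

Call:
send_rows --motion '[[[0, 18, -1.4, 1.3, 0, -0.2, -0.2], [0, 28, -1.4, 1.3, 0, -0.2, -0.2], [0, 33, -1.4, 1.3, 0, -0.2, -0.2], [0, 35.5, -1.4, 1.3, 0, -0.2, -0.2], [0, 35.5, -1.4, 1.3, 0, -0.2, -0.2], [0, 35.5, -1.4, 1.3, 0, -0.2, -0.2]]]'

```text
t: 37.17
eef_pos: [628.4, -297.8, 128.6]
tool_rot: [[0.001, -0.0, 1.0], [0.001, 1.0, 0.0], [-1.0, 0.001, 0.001]]
contact_force: [0.2, 0.5, -2.1]
finger_gap: 46.8
```

Right on the pickup pose; release and rise.

Call:
send_rows --motion '[[[0, 0.8, 0, 0, 0, 0, 0], [60, 0.8, 0, 0, 0, 0, 0], [80, 0.8, 0, 0, 0, 0, 0], [100, 0.8, 0, 0, 0, 0, 0], [100, 0.8, 0, 0, 0, 0, 0], [100, 0.8, 0, 0, 0, 0, 0], [100, -30, 0, 0, 0, 0, 0], [100, -70, 0, 0, 0, 0, 0], [100, -110, 0, 0, 0, 0, 0], [100, -120, 0, 0, 0, 0, 0]]]'

```text
t: 38.42
eef_pos: [629.1, -298.4, 251.6]
tool_rot: [[0.005, -0.0, 1.0], [-0.001, 1.0, 0.0], [-1.0, -0.001, 0.005]]
contact_force: [0.2, 0.1, -0.7]
finger_gap: 85.8
```

Call:
send_rows --motion '[[[100, 0, 548.4, -227.8, 0, 0.25, 0], [100, 0, 548.4, -227.8, 0, 0.25, 0], [100, 0, 548.4, -227.8, 0, 0.25, 0], [100, 0, 548.4, -227.8, 0, 0.25, 0], [100, 0, 548.4, -227.8, 0, 0.25, 0], [100, 0, 548.4, -227.8, 0, 0.25, 0], [100, 0, 548.4, -227.8, 0, 0.25, 0], [100, 0, 548.4, -227.8, 0, 0.25, 0], [100, 0, 548.4, -227.8, 0, 0.25, 0], [100, 0, 548.4, -227.8, 0, 0.25, 0], [100, 0, 548.4, -227.8, 0, 0.25, 0], [100, 0, 548.4, -227.8, 0, 0.25, 0], [100, 60, 548.4, -227.8, 0, 0.25, 0], [100, 100, 548.4, -227.8, 0, 0.25, 0], [100, 100, 548.4, -227.8, 0, 0.25, 0]]]'

```text
t: 40.3
eef_pos: [400.6, 248.2, 147.7]
tool_rot: [[-0.004, 0.001, 1.0], [-0.004, 1.0, -0.001], [-1.0, -0.004, -0.004]]
contact_force: [-0.5, -0.5, 0.5]
finger_gap: 85.2
```

Call:
send_rows --motion '[[[100, 45, 2.3, 1.2, 0, -0.2, 0.2], [100, 85, 2.3, 1.2, 0, -0.2, 0.2], [100, 105, 2.3, 1.2, 0, -0.2, 0.2], [100, 116, 2.3, 1.2, 0, -0.2, 0.2], [100, 116, 2.3, 1.2, 0, -0.2, 0.2], [100, 116, 2.3, 1.2, 0, -0.2, 0.2], [0, 116, 2.3, 1.2, 0, -0.2, 0.2], [0, 116, 2.3, 1.2, 0, -0.2, 0.2], [0, 116, 2.3, 1.2, 0, -0.2, 0.2], [0, 116, 2.3, 1.2, 0, -0.2, 0.2], [0, 116, 2.3, 1.2, 0, -0.2, 0.2], [0, 116, 2.3, 1.2, 0, -0.2, 0.2]]]' --grip_force 35

```text
t: 41.8
eef_pos: [401.7, 250.2, 32.3]
tool_rot: [[0.0, 0.001, 1.0], [0.0, 1.0, -0.001], [-1.0, 0.0, 0.0]]
contact_force: [-1.4, -0.9, 13.3]
finger_gap: 39.7
```

Call:
send_rows --motion '[[[0, -20, 0, 0, 0, 0, 0], [0, -60, 0, 0, 0, 0, 0], [0, -110, 0, 0, 0, 0, 0], [0, -150, -20, 10, 0, 0, 0], [0, -150, -60, 35, 0, 0, 0], [0, -150, -105, 60, 0, 0, 0], [0, -150, -150, 87, 0, 0, 0], [0, -150, -195, 113, 0, 0, 0], [0, -150, -240, 140, 0, 0, 0], [0, -150, -285, 165, 0, 0, 0], [0, -150, -330, 190, 0, 0, 0], [0, -150, -375, 216, 0, 0, 0], [0, -150, -405, 233, 0, 0, 0], [0, -150, -415.7, 240, 0, 0, 0], [0, -150, -415.7, 240, 0, 0, 0], [0, -110, -415.7, 240, 0, 0, 0], [0, -70, -415.7, 240, 0, 0, 0], [0, -45, -415.7, 240, 0, 0, 0], [0, -45, -415.7, 240, 0, 0, 0]]]'

```text
t: 44.18
eef_pos: [639.5, -164.0, 75.9]
tool_rot: [[-0.003, 0.0, 1.0], [0.002, 1.0, -0.0], [-1.0, 0.002, -0.003]]
contact_force: [0.2, 0.9, 0.0]
finger_gap: 39.4
```

Call:
send_rows --motion '[[[0, 18, -1.5, 2, 0, -0.2, -0.1], [0, 28, -1.5, 2, 0, -0.2, -0.1], [0, 33, -1.5, 2, 0, -0.2, -0.1], [0, 36.5, -1.5, 2, 0, -0.2, -0.1], [0, 36.5, -1.5, 2, 0, -0.2, -0.1], [0, 36.5, -1.5, 2, 0, -0.2, -0.1]]]'

```text
t: 44.92
eef_pos: [641.6, -165.6, 39.6]
tool_rot: [[0.001, 0.0, 1.0], [-0.0, 1.0, -0.0], [-1.0, -0.0, 0.001]]
contact_force: [-0.1, -0.6, -0.8]
finger_gap: 39.5
```

Call:
send_rows --motion '[[[0, 0.8, 0, 0, 0, 0, 0], [60, 0.8, 0, 0, 0, 0, 0], [80, 0.8, 0, 0, 0, 0, 0], [100, 0.8, 0, 0, 0, 0, 0], [100, 0.8, 0, 0, 0, 0, 0], [100, 0.8, 0, 0, 0, 0, 0], [100, -40, 0, 0, 0, 0, 0], [100, -90, 0, 0, 0, 0, 0], [100, -140, 0, 0, 0, 0, 0], [100, -165, 0, 0, 0, 0, 0], [100, -165, 0, 0, 0, 0, 0]]]'

```text
t: 46.3
eef_pos: [642.4, -165.9, 206.9]
tool_rot: [[0.004, 0.0, 1.0], [-0.002, 1.0, -0.0], [-1.0, -0.002, 0.004]]
contact_force: [0.6, -0.1, 0.5]
finger_gap: 85.5
```

Call:
send_rows --motion '[[[100, 0, 500, -248, 0, 0, 0], [100, 0, 500, -248, 0, 0, 0], [100, 0, 500, -248, 0, 0, 0], [100, 0, 500, -248, 0, 0, 0], [100, 0, 500, -248, 0, 0, 0], [100, 0, 500, -248, 0, 0, 0], [100, 0, 500, -248, 0, 0, 0], [100, 0, 500, -248, 0, 0, 0], [100, 0, 500, -248, 0, 0, 0], [100, 0, 500, -248, 0, 0, 0], [100, 0, 500, -248, 0, 0, 0], [100, 0, 500, -248, 0, 0, 0], [100, 0, 500, -248, 0, 0, 0], [100, 30, 500, -248, 0, 0, 0], [100, 40, 500, -248, 0, 0, 0]]]'

```text
t: 48.18
eef_pos: [394.4, 333.2, 163.8]
tool_rot: [[0.003, 0.001, 1.0], [-0.003, 1.0, -0.001], [-1.0, -0.003, 0.003]]
contact_force: [1.1, 0.6, 0.1]
finger_gap: 85.0
```

Call:
send_rows --motion '[[[100, 45, 0.5, -0.8, 0, 0.2, 0.2], [100, 85, 0.5, -0.8, 0, 0.2, 0.2], [100, 104, 0.5, -0.8, 0, 0.2, 0.2], [100, 112, 0.5, -0.8, 0, 0.2, 0.2], [100, 112, 0.5, -0.8, 0, 0.2, 0.2], [100, 112, 0.5, -0.8, 0, 0.2, 0.2], [0, 112, 0.5, -0.8, 0, 0.2, 0.2], [0, 112, 0.5, -0.8, 0, 0.2, 0.2], [0, 112, 0.5, -0.8, 0, 0.2, 0.2], [0, 112, 0.5, -0.8, 0, 0.2, 0.2], [0, 112, 0.5, -0.8, 0, 0.2, 0.2], [0, 112, 0.5, -0.8, 0, 0.2, 0.2]]]'

```text
t: 49.68
eef_pos: [394.1, 333.5, 52.3]
tool_rot: [[-0.0, 0.001, 1.0], [0.001, 1.0, -0.001], [-1.0, 0.001, -0.0]]
contact_force: [-1.2, -0.6, 9.2]
finger_gap: 45.1
```

Call:
send_rows --motion '[[[0, -20, 0, 0, 0, 0, 0], [0, -60, 0, 0, 0, 0, 0], [0, -110, 0, 0, 0, 0, 0], [0, -150, -20, 10, 0, 0, 0], [0, -150, -65, 20, 0, 0, 0], [0, -150, -120, 35, 0, 0, 0], [0, -150, -175, 50, 0, 0, 0], [0, -150, -230, 65, 0, 0, 0], [0, -150, -285, 80, 0, 0, 0], [0, -150, -340, 100, 0, 0, 0], [0, -150, -395, 115, 0, 0, 0], [0, -150, -450, 130, 0, 0, 0], [0, -150, -505, 150, 0, 0, 0], [0, -150, -543, 160, 0, 0, 0], [0, -150, -556.7, 164.5, 0, 0, 0], [0, -150, -556.7, 164.5, 0, 0, 0], [0, -110, -556.7, 164.5, 0, 0, 0], [0, -70, -556.7, 164.5, 0, 0, 0], [0, -45, -556.7, 164.5, 0, 0, 0], [0, -45, -556.7, 164.5, 0, 0, 0]]]'

```text
t: 52.18
eef_pos: [556.7, -221.4, 95.3]
tool_rot: [[-0.004, -0.0, 1.0], [0.003, 1.0, 0.0], [-1.0, 0.003, -0.004]]
contact_force: [0.8, -0.9, -1.4]
finger_gap: 45.2
```

Call:
send_rows --motion '[[[0, 18, -1.9, 2, 0, -0.2, -0.2], [0, 28, -1.9, 2, 0, -0.2, -0.2], [0, 33, -1.9, 2, 0, -0.2, -0.2], [0, 36, -1.9, 2, 0, -0.2, -0.2], [0, 36, -1.9, 2, 0, -0.2, -0.2], [0, 36, -1.9, 2, 0, -0.2, -0.2]]]'

```text
t: 52.92
eef_pos: [558.7, -223.3, 59.6]
tool_rot: [[0.0, 0.0, 1.0], [-0.0, 1.0, -0.0], [-1.0, -0.0, 0.0]]
contact_force: [0.9, -0.2, -0.9]
finger_gap: 44.9
```

Release, rise, and back off to clear the top view.

Call:
send_rows --motion '[[[0, 0.8, 0, 0, 0, 0, 0], [60, 0.8, 0, 0, 0, 0, 0], [80, 0.8, 0, 0, 0, 0, 0], [100, 0.8, 0, 0, 0, 0, 0], [100, 0.8, 0, 0, 0, 0, 0], [100, 0.8, 0, 0, 0, 0, 0], [100, -40, 0, 0, 0, 0, 0], [100, -90, 0, 0, 0, 0, 0], [100, -140, 0, 0, 0, 0, 0], [100, -195, 0, 0, 0, 0, 0], [100, -195, 0, 0, 0, 0, 0], [100, -195, 50, -20, 0, 0, 0], [100, -195, 100, -40, 0, 0, 0], [100, -195, 160, -60, 0, 0, 0], [100, -195, 220, -80, 0, 0, 0], [100, -195, 280, -100, 0, 0, 0], [100, -195, 340, -120, 0, 0, 0], [100, -195, 400, -140, 0, 0, 0], [100, -195, 400, -140, 0, 0, 0], [100, -195, 400, -140, 0, 0, 0]]]'

```text
t: 55.42
eef_pos: [418.3, 176.9, 253.9]
tool_rot: [[-0.0, -0.001, 1.0], [-0.001, 1.0, 0.001], [-1.0, -0.001, -0.0]]
contact_force: [0.5, -0.4, 0.2]
finger_gap: 86.1
```

Run:
```python
from h import *
s=manip.get_state();print(s["t"],s["eef_pos"],s["contact_force"])
im=manip.capture("top")[:,:,::-1];a=cv2.imread("pics/top0.png")
f=lambda q:cv2.resize(np.ascontiguousarray(q[125:305,260:440]),(390,390),interpolation=cv2.INTER_CUBIC)
cv2.imwrite("pics/fin.png",np.hstack([f(a),f(im)]))
```

```text
55.425 [418.33073458 176.86402368 253.90246117] [ 0.52239524 -0.44979647  0.21613071]
```

View pics/fin.png

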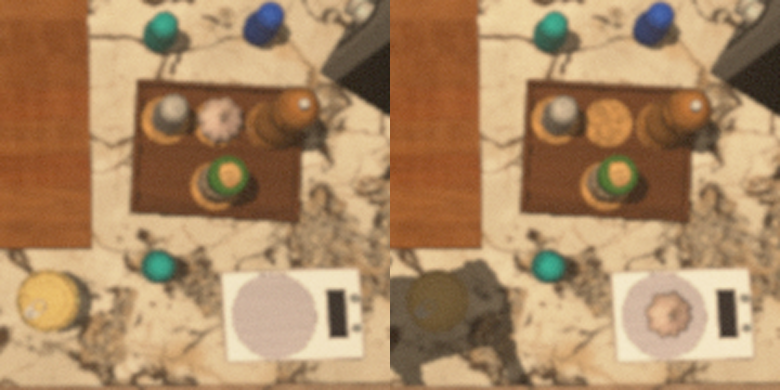

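The before/after views match. The shaker, mill and jar are back at the same pixels, the garlic is centred on the pan at (668,314), and the tin is unmoved at (437,302). I'm handing in.

```bash
python3 -c "
from plant import manip
print(manip.job_done())"
```

```text
the job is handed in; nothing more can be done
None
```

The job is finished and handed in at about 55 s of the 144 s allowed. No verdict was reported.

- **What I did:** I stood the jar, shaker and mill in the side tray and set the garlic on the scale's pan. Then I put the mill, shaker and jar back, each released within about 1.5 mm of the tool pose where I had picked it up.
- **Last checks:** A before/after comparison from the top camera shows the mill, jar and shaker upright on their original spots. The garlic is centred on the pan, the tin and look-alikes are unmoved, and the contact force is near zero. The garlic looked about 2 mm off the pan's centre in the wrist view.
- **Disagreements:** Position estimates from different views differed by about 2–6 mm for the rack items, scale and tray. They differed by about 9–10 mm for the tin and one turquoise look-alike. The shaker measured 39.5 mm between the jaws instead of 44 mm, and the garlic 51.8 mm instead of 56 mm, but both held without slipping. No check failed.

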